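Load and line up a specimen on a cell imager

ROBOT

A 6-joint arm with a two-finger parallel gripper is mounted at the origin on the work surface. World frame = base frame: x ahead of the robot, y to its left, z up, the work surface at z = 0. Lengths are in mm, angles in rad, forces in N, time in s.
With the tool pointing down it reaches from about 325 to 775 mm from the base axis. Payload 9.3 kg.
Tool frame: the origin (TCP) lies between the finger pads; the fingertips stand 19 mm ahead of it and the grasp point (between the pads) is the TCP (manip.tips_ahead is the z of the fingertips in the tool frame, in mm); z points along the fingers, y is the line along which they close (so a half turn about z gives the same grasp; the last joint's range is limited). The gripper opens to 85 mm and grips with 20 to 120 N. Pads are 22 mm wide; open, the fingers measure 114 mm over their backs; the gripper's body (76 mm by 85 mm) begins 54 mm behind the grasp point. The pads swing forward as they close: fully open they stand 13 mm farther back than shut.
Start: joints at [-1.457, 0.259, 0.021, 1.334, 0, 1.418], TCP at [144.998, -530.539, 227.679] pointing down, gripper open.
Joint ranges: [-3.04, 3.04], [-0.91, 1.82], [-1.04, 1.36], [-1.92, 1.95], [-1.52, 1.45], [-3.14, 3.14]. Speed limits (rad/s): [2.22, 2.22, 2.79, 3.14, 3.14, 3.14].

INTERFACE

Orientations are given as a unit quaternion [x, y, z, w].
In Python, from bench import manip gives the robot as it stands.
- The arm moves only by the tool move_arm, never from a script. Its argument "targets" is one flat list of numbers, 7 for each row, row after row: the shift along the world's x, y, z in mm, then the turn, a rotation vector about the world's x, y, z in degrees, then the finger opening in mm, from 0 to 85.4. In form: [x, y, z, rx, ry, rz, hand, x, y, z, rx, ry, rz, hand, ...]. A call has 1 to 8 rows; each row is the pose to reach, as a shift and turn from the pose commanded when the call began; what a row does not reach only later rows make up. A row lasts 1/10 s, in which the tool goes at most 50 mm and 8.59 degrees, less where a joint would pass 70% of its speed; a pose out of reach is approached as far as the arm can. A call with a gripper value outside its range is refused whole. The fingers move at their own pace and stop on an object; "grip_force" is the grip in N (left out, the last holds). Time passes only in rows, so rows that repeat a pose let the fingers close. It gives the time, the measured TCP pose, the force, the opening and the grip force at its end, in the units of the state.
- manip.state(): the state, without advancing time (a new reading comes with each control period).
- manip.snapshot(name): name is "side" or "top" or "wrist"; returns the picture (420x560x3 uint8, red, green, blue); there is no depth.
- manip.get_calibration(name): a dict with "fovy" (degrees; the focal length in pixels is half the picture's height over the tangent of half this angle, whatever the lens; pixels are square), "cx", "cy" (the principal point, pixels), "R" (3x3) and "t" (3): a world point X has camera coordinates R X + t. Camera axes: x right, y down, z forward; pixel columns grow to the right and rows downward; lengths in mm; the calibration is good to about 2 mm. The wrist camera is an equidistant fisheye: a pixel r from the principal point sees the ray r / f radians off the axis. A picture is of the moment at which its call begins: read the wrist's pose just before it. get_calibration takes no time and is no camera call; for the wrist camera it gives the pose at the moment of the call.
- manip.job_done(): hands the job in; it is judged then, once.
The state is a dict: "t": time; "q": joint angles; "joint_velocities": joint speeds; "joint_torque": joint torques, N m; "tool_pos": TCP position; "eef_rot": TCP orientation; "ft_force": force on the tool from outside, world axes, zero at the start; "torque": the same for the moment, N m; "width": finger opening in mm; "grip_force": force on a finger pad.
Only numpy, scipy, OpenCV 4.12 (cv2) and the standard library are available. Lean on these libraries where they do the work, as an engineer would, in place of code of your own. Each camera call takes 0.05 s, during which the arm holds its last target. There are 200 camera calls.

TASK

Load the carrier with the green fin into the imager's guide channel, fin end towards the pointer, and slide it under the overhanging head until it is fully home against the end stop. Then turn the black knob a little at a time until the tip of the yellow pointer stands within the width of the red mark (not the blue one). Last, slide the amber shield fully shut in front of the specimen, and leave the orange carrier, the small amber bottle and the stack of dishes where they are.

Things in the scene. Friction and masses are not known exactly. Their poses are not given: they have to be found in the camera images.
- imager: White cell imager, fixed. Origin on the table under mid-travel of its carriage; its x points away from the robot, y left, yaw within 0.2 rad. Base 250 mm (x -165 to 85) by 400 mm (y -200 to 200), top 40 mm above the table. Column at x -45 to 45, y 105 to 195, 230 mm tall, black lamp house beyond it to y 275. Knob axis at (-120, -125), shield track at x -125.
- head_edge (a point): Point on the imager: middle of the lower -y edge of the white head that overhangs the carriage, at imager (0, 20), 140 mm above the table. The head spans x -45 to 45 and y 20 to 200, top 230 mm above the table. Under it hangs a condenser, radius 29 mm, at imager (0, 52), lower end 104 mm above the table.
- channel_stop (a point): Middle of the channel floor at the inner face of its end stop (12 mm high), 55 mm above the table, on the black carriage; axes as the imager's. A carrier fully home lies flat on the floor, its +y end on the stop, its origin 85 mm from here along -y. The head covers the last 70 mm of the channel: lay the carrier with its origin 155 mm or more from here, then slide it in along +y.
- channel_mouth (a point): Middle of the channel floor at its open -y end, 55 mm above the table. The channel is straight, 242 mm from here to the stop, open above, 61 mm wide between side walls (6 mm straight, then a 45 degree lead-in, 11 mm high in all). The carriage is 84 mm wide, moves only along the imager's x, up to 30 mm either side of the middle (x 0), driven by the knob; 6 N of friction.
- pointer_tip (a point): Tip of the slim yellow pointer (3 mm wide, 26 mm long, pointing along the imager's -y) at the -y end of the carriage, 46 mm above the table. It moves along the imager's x with the carriage.
- mark_red: Red mark: fixed bar 6 mm wide (imager's x), 18 mm long (y), 3 mm high, on the aluminium scale strip at the -y end of the base, just past the pointer's tip. Origin: centre of its underside; axes as the imager's. Aligned: the tip within 3 mm of this origin along the imager's x, that is within the bar's width. Starts 9 to 23 mm off, to either side. A blue bar like it is a decoy.
- knob (a joint): Turn of the knob in rad, positive counter-clockwise from above, range -2.9 to 2.9. At 0 its grip bar lies along the imager's x and the carriage stands mid-travel. +1 rad moves carriage and pointer 10 mm along the imager's +x (away from the robot), -1 rad 10 mm back. It takes about 0.1 N m and stays where it is left.
- knob_grip (a point): On the knob's vertical axis at the height to grip, 76 mm above the table. The grip is a black upright bar 56 mm long, 14 mm thick, 53 to 87 mm above the table (white line on top at one end), on a grey disc of radius 30 mm. Pinch it across its 14 mm from above. The point turns with the knob, its x axis along the bar.
- shield (a joint): Position in m of the amber shield along its straight track (imager's y): 0 is fully shut, at its stop to the right (-y), 0.12 fully open to the left. Starts between 0.08 and 0.12. Slides with about 2 N and stays where it is left. Fully shut is under 0.004.
- shield_grip (a point): Middle of the black tab on top of the shield, 178 mm above the table; moves with it. The tab is 12 mm thick (imager's x), 50 mm long (y), 160 to 190 mm above the table; below it the amber plate, 5 mm thick, 110 mm long, upright along the imager's y. Pinch the tab across its 12 mm from above.
- carrier_green: The carrier to load: flat aluminium plate 56 mm (x) by 170 mm (y), 10 mm thick, with a green glass slide in its top and an upright green fin near its -y end; 0.10 to 0.21 kg. Origin: centre of its underside. It starts flat on the table, yaw within 0.3 rad of 0 (fin end to the robot's right).
- carrier_green_fin (a point): Point to grip on the green fin, at carrier (0, -62), 40 mm above the carrier's underside. The fin is 12 mm thick (carrier x), 40 mm long (y), 10 to 56 mm above the underside. Pinch it across its 12 mm from above.
- carrier_orange: Another carrier, same size and shape, with an orange fin and orange slide, lying beside the green one (which of the two is nearer to the robot varies). Leave it alone. Origin: centre of its underside. Not to be disturbed.
- bottle: Amber bottle, radius 22 mm, 85 mm tall, on the right of the bench. Origin: centre of its underside. Not to be disturbed.
- dishes: Stack of clear dishes, radius 45 mm, 42 mm high, at the far right. Origin: centre of its underside. Not to be disturbed.

How it is judged:
By the outcome, as a careful person would: the job done as asked, in the order asked, and still so for the second after the job is handed in, with the robot touching nothing.
It also fails if it takes over 72 s, if anything falls off the work surface, if the arm or the gripper's body presses on something with over 40 N, if the wrist force passes 120 N, or if a joint passes its speed limit or range.

## Working session

There is one attempt and no reset: what is moved stays moved. The work goes in short steps, Python scripts to look and compute and a tool call to move; the robot and the scene stay as the last step left them, time stands still between calls to the robot, and variables do not carry over. Pictures are saved under pics/ and viewed, at most 14 in all, crops included, and the job is handed in when it is done.

Besides the shell and the picture viewer there is one more tool, called after ">>>" as name(argument=value, ...) on one line, values as JSON. move_arm: Moves the arm, as the interface text tells. Its arguments: {"type":"object","properties":{"targets":{"type":"array"},"grip_force":{"type":"number"}},"required":["targets"]}

```bash
ls; mkdir -p pics; cat > h.py <<'E'
import numpy as np,cv2
from bench import manip
def cal(n):
    c=manip.get_calibration(n); c['R']=np.array(c['R']).reshape(3,3); c['t']=np.array(c['t']); c['n']=n
    c['f']=210/np.tan(np.radians(c['fovy'])/2); return c
def ray(c,u,v):
    x,y=(u-c['cx'])/c['f'],(v-c['cy'])/c['f']
    if c['n']=='wrist':
        r=np.hypot(x,y); s=np.sin(r)/r if r>1e-9 else 1; d=np.array([x*s,y*s,np.cos(r)])
    else: d=np.array([x,y,1.])
    d=c['R'].T@d; return -c['R'].T@c['t'], d/np.linalg.norm(d)
def plane(c,u,v,z):
    o,d=ray(c,u,v); return o+d*(z-o[2])/d[2]
def tri(*obs):
    A=np.zeros((3,3));b=np.zeros(3)
    for c,u,v in obs:
        o,d=ray(c,u,v);P=np.eye(3)-np.outer(d,d);A+=P;b+=P@o
    X=np.linalg.solve(A,b); return X,[np.linalg.norm((np.eye(3)-np.outer(ray(*o)[1],ray(*o)[1]))@(X-ray(*o)[0])) for o in obs]
def proj(c,X):
    p=c['R']@np.array(X,float)+c['t']
    if c['n']=='wrist':
        r=np.hypot(p[0],p[1]);k=np.arctan2(r,p[2])/r
        return c['cx']+c['f']*p[0]*k,c['cy']+c['f']*p[1]*k
    return c['cx']+c['f']*p[0]/p[2],c['cy']+c['f']*p[1]/p[2]
def snap(n,name):
    c=cal(n);im=manip.snapshot(n);cv2.imwrite(f'pics/{name}.png',im[...,::-1]);return c,im
E
python3 - <<'E'
from h import *
ims=[]
for n in('top','side','wrist'):
    c,im=snap(n,n+'0');ims.append(im);print(n,c['fovy'],c['cx'],c['cy'],(-c['R'].T@c['t']).round(),c['R'].round(2).tolist())
E
```

```text
pics
top 50.411617143039734 281.0937197375373 205.62433435987273 [ 415. -109. 1234.] [[-0.01, -1.0, 0.01], [-0.99, 0.01, -0.14], [0.14, -0.01, -0.99]]
side 54.413781332325605 277.0314662911807 207.42409066345718 [303. 480. 892.] [[-0.9, -0.44, -0.02], [-0.33, 0.69, -0.65], [0.3, -0.57, -0.76]]
wrist 65.70646984690485 277.73163492232965 205.12228028096993 [ 214. -511.  375.] [[0.26, -0.96, -0.0], [-0.92, -0.25, 0.28], [-0.27, -0.07, -0.96]]
```

View pics/top0.png

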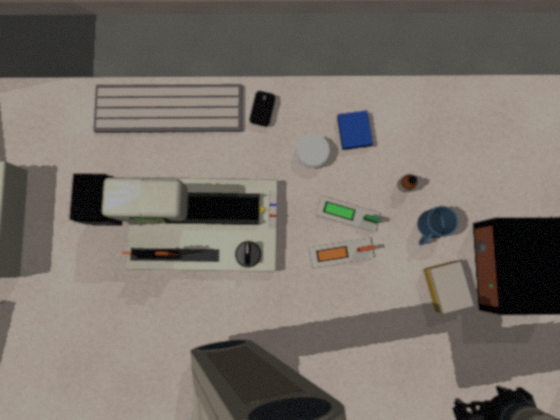

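View pics/side0.png

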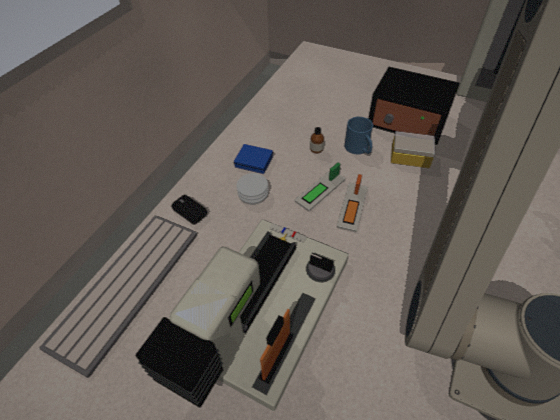

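The top view shows the imager at the left: base right edge at column 278, rows 180-270, knob at (248,253) and marks near (268,210). The green carrier is at (350,212), fin (373,218); the orange one lies nearer the robot at (342,253). The side view shows the same layout, with the shield tab at (276,330) and knob at (320,263). I'll measure these by colour next.

```bash
cat >> h.py <<'E'
def blobs(im,lo,hi,roi=None,amin=6):
    h=cv2.cvtColor(im,cv2.COLOR_RGB2HSV);m=cv2.inRange(h,lo,hi)
    if roi: k=np.zeros_like(m);x0,y0,x1,y1=roi;k[y0:y1,x0:x1]=255;m&=k
    n,l,s,ce=cv2.connectedComponentsWithStats(m)
    r=[]
    for i in range(1,n):
        if s[i,4]>=amin:
            ys,xs=np.where(l==i); r.append((ce[i].round(1).tolist(),int(s[i,4]),s[i,:4].tolist(),cv2.minAreaRect(np.c_[xs,ys].astype(np.float32))))
    return sorted(r,key=lambda a:-a[1])
E
python3 - <<'E'
from h import *
for n in('top','side'):
    im=cv2.imread(f'pics/{n}0.png')[...,::-1].copy()
    roi=(60,150,420,290) if n=='top' else (130,120,400,420)
    for nm,lo,hi in(('green',(50,80,40),(75,255,255)),('yel',(22,110,80),(34,255,255)),('red',(0,110,60),(8,255,255)),('red2',(172,110,60),(180,255,255)),('blue',(105,90,60),(130,255,255))):
        for b in blobs(im,lo,hi,roi,4)[:5]:print(n,nm,b[0],b[1],b[2],[round(float(x),1) for x in (*b[3][0],*b[3][1],b[3][2])])
t=cv2.imread('pics/top0.png');s=cv2.imread('pics/side0.png')
a=cv2.resize(t[165:285,110:290],None,fx=4.4,fy=4.4,interpolation=2)[:, :800]
cv2.imwrite('pics/ta.png',cv2.resize(t[165:285,120:300],(800,533),interpolation=2))
cv2.imwrite('pics/sa.png',cv2.resize(s[210:410,200:360],(480,600),interpolation=2))
E
```

```text
top green [338.9, 210.5] 296 [324, 202, 30, 18] [338.9, 210.4, 29.1, 10.2, 16.7]
top green [371.9, 218.4] 74 [364, 215, 16, 8] [371.7, 218.3, 15.0, 5.2, 15.9]
top yel [260.7, 209.1] 33 [259, 205, 6, 9] [259.8, 209.3, 5.7, 6.4, 45.0]
top red [272.3, 215.5] 11 [270, 215, 6, 2] [272.5, 215.5, 1.0, 5.0, 90.0]
top red [373.0, 246.6] 5 [372, 245, 3, 4] [373.1, 246.3, 3.2, 1.3, 71.6]
top blue [272.2, 204.3] 6 [271, 204, 4, 2] [272.5, 204.5, 1.0, 3.0, 90.0]
side green [314.5, 192.6] 201 [303, 183, 24, 20] [314.6, 192.6, 8.6, 24.7, 50.2]
side green [334.1, 171.1] 117 [329, 163, 11, 17] [334.3, 170.8, 8.5, 17.7, 45.0]
side yel [395.4, 157.2] 71 [391, 152, 9, 12] [395.0, 157.5, 11.0, 8.0, 90.0]
side yel [282.7, 237.5] 16 [279, 234, 8, 6] [283.3, 237.5, 3.3, 8.1, 60.3]
side red [388.3, 124.6] 89 [373, 120, 27, 11] [386.0, 125.0, 10.0, 26.0, 90.0]
side red [293.4, 233.5] 13 [292, 231, 4, 6] [293.2, 233.7, 2.2, 5.3, 33.7]
side red [276.8, 348.8] 4 [276, 348, 3, 3] [276.5, 348.5, 1.4, 2.8, 45.0]
side blue [252.5, 157.7] 712 [234, 144, 38, 29] [252.2, 158.0, 34.7, 24.5, 12.1]
side blue [365.6, 130.6] 14 [364, 127, 5, 7] [366.1, 130.3, 3.5, 6.1, 11.3]
side blue [283.1, 229.5] 13 [281, 227, 5, 6] [283.1, 229.6, 1.9, 5.3, 33.7]
side blue [364.2, 146.3] 9 [362, 145, 5, 4] [364.0, 146.5, 3.0, 4.0, 90.0]
side blue [351.5, 126.8] 8 [350, 125, 5, 5] [351.3, 126.3, 2.1, 5.7, 45.0]
```

View pics/ta.png

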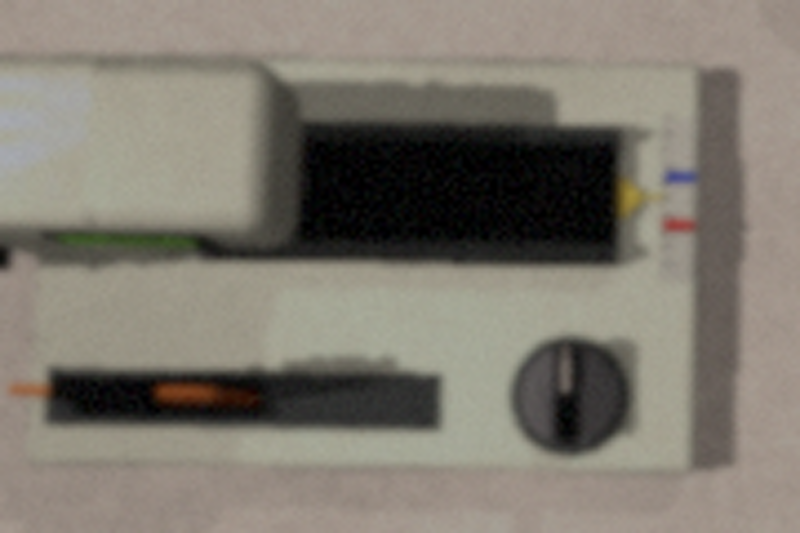

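View pics/sa.png

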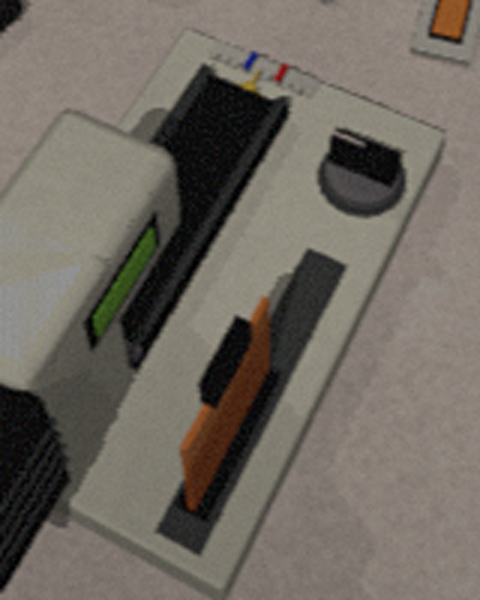

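The top crop shows pointer tip at full-image (268.5,209), red mark (272.8,215.6), blue (272.8,204.8), knob axis (248.5,254) with the bar nearly along x, shield tab about (142.5,253). The side crop shows the tab at (275.3,330), knob bar top at (322,262) and marks at (293.5,234).

```bash
python3 - <<'E'
from h import *
T,S=cal('top'),cal('side')
p=lambda *a:print(*[np.round(x,1) if not isinstance(x,str) else x for x in a])
a,b,c=[plane(T,u,v,40) for u,v in((275.7,270.3),(277,179.6),(126.3,269.6))]
p('base corners',a,b,c,'yaw',str(np.arctan2(-(b-a)[1],(b-a)[0])*-1),str(np.arctan2(-(c-a)[0],(c-a)[1])),np.linalg.norm(b-a),np.linalg.norm(c-a))
for n,o in dict(slide=((338.9,210.5),(314.5,192.6)),fin=((371.9,218.4),(334.1,171.1)),red=((272.7,215.5),(293.3,233.6)),blue=((272.7,204.6),(283.1,229.5)),knobbar=((248.3,253.0),(322,262)),tab=((142.5,253.4),(275.3,330))).items():
    p(n,*tri((T,*o[0]),(S,*o[1])))
p('red plane',plane(T,272.7,215.5,43),plane(S,293.3,233.6,43),'tip',plane(T,268.3,209.1,46))
p('knob',plane(T,248.5,254.1,50),'tab',plane(T,142.5,253.4,190))
p('slide',plane(T,338.9,210.5,10),plane(S,314.5,192.6,10))
E
```

```text
base corners [ 413.1 -104.4   40. ] [ 657.8 -109.9   40. ] [418.7 290.2  40. ] yaw -0.022224141580330755 -0.014106520676480933 244.7 394.7
slide [ 575.2 -280.3   11.9] [0.1 0.1]
fin [ 549.8 -366.4   33.2] [0.1 0.1]
red [559.1 -97.5  43.6] [0.2 0.2]
blue [588.5 -97.7  44.3] [0.1 0.1]
knobbar [457.  -34.   67.5] [1.4 1.4]
tab [456.1 207.4 178.8] [0.5 0.5]
red plane [559.  -97.5  43. ] [559.5 -97.9  43. ] tip [576.  -85.8  46. ]
knob [456.1 -33.1  50. ] tab [455.2 204.  190. ]
slide [ 575.3 -280.6   10. ] [ 575.9 -281.9   10. ]
```

```bash
python3 - <<'E'
from h import *
from scipy.spatial.transform import Rotation as R
s=manip.state();M=R.from_quat(s['eef_rot']).as_matrix();print(M.round(3).tolist(),s['tool_pos'],s['width'])
y=M[:,1];a=np.degrees(np.arctan2(y[1],y[0]))
for nm,w in(('fin',-16.6),('imager x',-1.0)):print(nm,((w-a+90)%180)-90)
print(s['q'])
E
```

```text
[[0.965, 0.264, -0.0], [0.264, -0.965, 0.001], [0.0, -0.001, -1.0]] [ 144.97311714 -530.35863884  227.2050479 ] 85.27107068338796
fin 58.11369283097332
imager x 73.71369283097332
[-1.45660227e+00  2.59087682e-01  2.09703810e-02  1.33366070e+00
 -1.12807865e-05  1.41819407e+00]
```

>>> move_arm(targets=[40,16,0,0,0,6,85,80,32,0,0,0,12,85,120,48,0,0,0,18,85,160,65,0,0,0,24,85,200,81,0,0,0,30,85,240,97,0,0,0,36,85,280,113,0,0,0,42,85,320,130,0,0,0,48,85])

```text
t: 0.95
tool_pos: [466.5, -399.6, 227.4]
eef_rot: [0.85, 0.526, -0.0, -0.0]
ft_force: [0.2, -0.3, 0.6]
width: 85.0
grip_force: 0.0
```

>>> move_arm(targets=[40,16,-10,0,0,5,85,70,30,-40,0,0,10,60,85,34,-70,0,0,10,60,85,34,-70,0,0,10,60,85,34,-70,0,0,10,60])

```text
t: 1.45
tool_pos: [549.7, -366.3, 157.4]
eef_rot: [0.802, 0.597, -0.0, -0.001]
ft_force: [0.5, 0.2, 0.6]
width: 60.0
grip_force: 0.0
```

```bash
python3 - <<'E'
from h import *
c,im=snap('wrist','w1')
s=manip.state();print(s['t'],s['tool_pos'].round(1),s['width'],(-c['R'].T@c['t']).round())
for b in blobs(im,(50,80,30),(75,255,255),None,20)[:5]:print(b, plane(c,*b[0],10).round(1),plane(c,*b[0],56).round(1))
for z,X in((56,(549.8,-366.4)),(10,(575.3,-280.6))):print(proj(c,(*X,z)))
E
```

```text
1.5 [ 549.7 -367.   158.6] 60.03168904138848 [ 570. -297.  305.]
([277.0, 91.9], 2768, [261, 49, 33, 87], ((277.0, 92.0), (86.0, 32.0), 90.0)) [ 574.3 -279.5   10. ] [ 573.7 -282.3   56. ]
([276.0, 196.0], 822, [269, 168, 15, 57], ((276.0, 196.0), (56.0, 14.0), 90.0)) [ 545.8 -371.4   10. ] [ 549.6 -359.8   56. ]
(np.float64(278.6337641032142), np.float64(203.59448970827714))
(np.float64(278.43436859791996), np.float64(92.7103181033376))
```

View pics/w1.png

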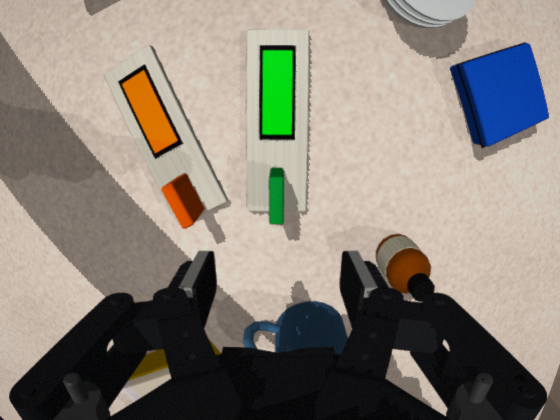

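The wrist view shows the green fin centred between the open fingers (276,196) and square to them, with the orange fin (183,200) and bottle (405,265) well clear. Descending to grip.

>>> move_arm(targets=[0,0,-40,0,0,0,60,0,0,-80,0,0,0,50,0,0,-105,0,0,0,45,0,0,-117,0,0,0,45,0,0,-117,0,0,0,30,0,0,-117,0,0,0,8,0,0,-117,0,0,0,0,0,0,-117,0,0,0,0], grip_force=50)

```text
t: 2.3
tool_pos: [550.7, -367.6, 43.0]
eef_rot: [0.802, 0.597, 0.0, 0.002]
ft_force: [-1.4, -0.2, 7.5]
width: 10.4
grip_force: 51.8
```

>>> move_arm(targets=[0,0,0,0,0,0,0,0,0,0,0,0,0,0,0,0,0,0,0,0,0])

```text
t: 2.6
tool_pos: [550.7, -367.6, 43.0]
eef_rot: [0.802, 0.597, 0.0, 0.002]
ft_force: [-2.1, -1.6, 7.4]
width: 10.3
grip_force: 51.8
```

>>> move_arm(targets=[0,0,25,0,0,0,0,0,0,65,0,0,0,0,0,10,105,0,0,0,0,-10,50,127,0,0,4,0,-25,95,127,0,0,8,0,-45,140,127,0,0,12,0,-55,180,127,0,0,15.6,0,-60,198,127,0,0,15.6,0])

```text
t: 3.4
tool_pos: [488.9, -165.7, 169.1]
eef_rot: [0.713, 0.701, 0.0, 0.001]
ft_force: [-0.3, -0.1, -1.1]
width: 10.0
grip_force: 50.8
```

>>> move_arm(targets=[0,0,0,0,0,0,0,0,0,0,0,0,0,0])

```text
t: 3.6
tool_pos: [490.7, -169.0, 168.5]
eef_rot: [0.714, 0.7, 0.0, 0.001]
ft_force: [1.6, -0.0, -1.7]
width: 10.6
grip_force: 50.8
```

```bash
python3 - <<'E'
from h import *
c,im=snap('wrist','w2')
s=manip.state();print(s['t'],s['tool_pos'].round(1),s['width'],s['ft_force'].round(1),(-c['R'].T@c['t']).round())
E
```

```text
3.65 [ 490.8 -169.5  168.1] 10.495787407664185 [-0.2  0.8 -1.1] [492. -97. 316.]
```

View pics/w2.png

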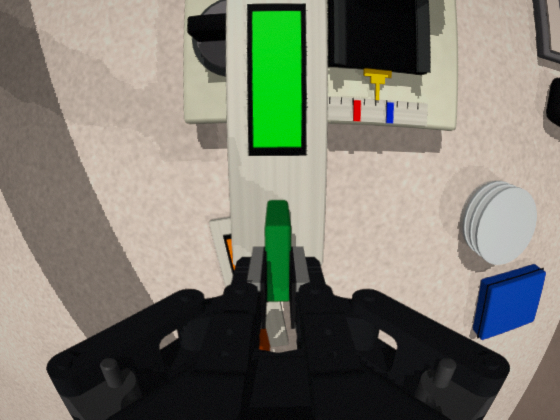

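The wrist view shows the carrier straight in the grip, yellow pointer tip at (377,100), red mark (357,110) to its left, blue (390,112), the carriage end rows 65-72, and base edge from (186,122) to (455,128).

```bash
python3 - <<'E'
from h import *
from scipy.spatial.transform import Rotation as R
im=cv2.imread('pics/w2.png')[...,::-1].copy();c=cal('wrist')
T=cal('top');S=cal('side')
for nm,lo,hi in(('yel',(20,110,80),(34,255,255)),('red',(0,150,80),(8,255,255)),('red',(172,150,80),(180,255,255)),('blue',(105,120,60),(130,255,255))):
    for b in blobs(im,lo,hi,(320,60,440,130),10)[:3]:print(nm,b[0],b[1],b[2],plane(c,*b[0],43).round(1))
p=lambda u,v,z:plane(c,u,v,z).round(1)
print('tip',p(377.5,100,46))
ys,xs=np.where(cv2.inRange(cv2.cvtColor(im,cv2.COLOR_RGB2HSV),(20,110,80),(34,255,255))>0)
k=(ys>80)&(xs>320)&(xs<440)&(ys<110);
for r in range(84,104,2):print(r,xs[k&(ys==r)].mean() if (k&(ys==r)).any() else None,end=' ')
a,b=p(186,122,40),p(455,128,40);print('\nedge',a,b,np.degrees(np.arctan2((b-a)[1],(b-a)[0])),np.linalg.norm(b-a))
g=cv2.cvtColor(im,cv2.COLOR_RGB2GRAY).astype(int)
for r in(20,40,60):print(r,g[r,324:345].tolist(),g[r,410:440].tolist())
M=R.from_quat(manip.state()['eef_rot']).as_matrix();print('tooly az',np.degrees(np.arctan2(M[1,1],M[0,1])))
print('red tri w/ top',tri((c,357.3,110.5),(T,272.7,215.5),(S,293.3,233.6)))
E
```

```text
yel [376.9, 78.7] 403 [363, 69, 29, 32] [576.5 -68.   43. ]
red [356.5, 110.1] 166 [353, 100, 8, 22] [558.3 -95.8  43. ]
blue [389.4, 112.2] 146 [386, 102, 8, 21] [588.  -96.6  43. ]
tip [576.  -86.6  46. ]
84 379.3333333333333 86 377.0 88 377.0 90 377.0 92 377.0 94 377.0 96 376.5 98 377.0 100 377.0 102 None 
edge [ 412.9 -102.6   40. ] [ 656.8 -107.2   40. ] -1.0804811083970054 243.9433745769702
20 [194, 176, 144, 97, 25, 0, 12, 13, 9, 13, 33, 40, 40, 40, 38, 36, 34, 33, 34, 33, 32] [9, 6, 5, 0, 1, 10, 35, 27, 38, 42, 42, 41, 40, 41, 41, 40, 39, 41, 39, 70, 109, 112, 112, 110, 112, 110, 110, 110, 111, 111]
40 [197, 183, 149, 78, 17, 6, 9, 11, 8, 10, 34, 40, 43, 39, 38, 34, 32, 33, 32, 35, 30] [2, 5, 5, 7, 3, 1, 22, 25, 40, 42, 40, 42, 39, 42, 40, 40, 41, 44, 38, 57, 156, 191, 194, 193, 193, 193, 192, 190, 192, 190]
60 [196, 189, 159, 97, 29, 3, 7, 10, 13, 11, 30, 43, 40, 41, 40, 34, 36, 33, 32, 34, 31] [7, 1, 2, 6, 2, 2, 18, 21, 33, 40, 40, 44, 43, 44, 42, 40, 39, 42, 39, 47, 117, 187, 194, 194, 192, 193, 193, 195, 195, 193]
tooly az -1.155396468293431
red tri w/ top (array([558.82021029, -96.82046752,  44.49675543]), [np.float64(0.712906107968411), np.float64(0.7112951247823478), np.float64(0.19434380849552418)])
```

```bash
python3 - <<'E'
from h import *
c=cal('wrist')
ex=np.array([np.cos(np.radians(-1.1)),np.sin(np.radians(-1.1))])
O=np.array([576.0,-86.6])
# x offset relative to pointer-tip line, imager x
f=lambda u,v,z:((plane(c,u,v,z)[:2]-O)@ex).round(1)
for r in(20,40,60):print(r,'outerR@66',f(429.7,r,66),'innerR@55,61',f(416,r,55),f(416,r,61),'innerL@66,61,55',f(333.6,r,66),f(333.6,r,61),f(333.6,r,55))
s=manip.state();print(s['tool_pos'],((s['tool_pos'][:2]-O)@ex))
m=np.array([534.9,-105]);ey=np.array([-ex[1],ex[0]]);print('imager origin',m+40*ex+200*ey)
# carrier centre line in hand: slide & plate edges at assumed z (top of plate = tcp-30)
im=cv2.imread('pics/w2.png')[...,::-1].copy()
b=blobs(im,(50,80,30),(75,255,255),None,500);z=s['tool_pos'][2]-30
for q in b:print(q[0],q[2],plane(c,*q[0],z).round(1),((plane(c,*q[0],z)-s['tool_pos'])[:2]@ex).round(1))
g=cv2.cvtColor(im,cv2.COLOR_RGB2GRAY).astype(int);print(g[200,222:240],g[200,316:336])
m=cv2.inRange(cv2.cvtColor(im,cv2.COLOR_RGB2HSV),(50,80,30),(75,255,255))
for r in(20,60,100,140):
    x=np.where(m[r]>0)[0];print(r,x.min(),x.max(),((plane(c,x.mean(),r,z)-s['tool_pos'])[:2]@ex).round(2))
E
```

```text
20 outerR@66 40.2 innerR@55,61 32.4 29.8 innerL@66,61,55 -41.1 -40.3 -39.2
40 outerR@66 39.5 innerR@55,61 31.8 29.1 innerL@66,61,55 -41.3 -40.5 -39.4
60 outerR@66 39.2 innerR@55,61 31.5 28.8 innerL@66,61,55 -41.4 -40.6 -39.5
[ 490.7548252  -169.49431758  168.13072533] -83.63810625859392
imager origin [578.73211696  94.19524473]
[276.3, 78.3] [251, 10, 52, 138] [491.5 -79.  138.1] -1.0
[277.6, 250.3] [264, 200, 28, 102] [ 490.2 -177.9  138.1] -0.4
[199 204 205 204 203 204 195 178 169 169 177 179 180 178 178 178 175 174] [186 187 188 191 191 189 189 188 168 159 183 185 186 184 188 190 194 194
 194 193]
20 251 301 -1.12
60 251 301 -1.13
100 252 302 -0.61
140 252 301 -0.91
```

>>> move_arm(targets=[30,40,0,0,0,0,0,60,80,-10,0,0,0,0,80,105,-25,0,0,0,0,86,114,-40,0,0,0,0,86,114,-46,0,0,0,0,86,114,-46,0,0,0,0,86,114,-46,0,0,0,0])

```text
t: 4.35
tool_pos: [576.0, -55.9, 122.0]
eef_rot: [0.715, 0.7, -0.0, 0.0]
ft_force: [0.6, -1.3, -1.1]
width: 10.3
grip_force: 50.8
```

```bash
python3 - <<'E'
from h import *
c,im=snap('wrist','w3')
s=manip.state();print(s['t'],s['tool_pos'].round(1),s['width'],s['ft_force'].round(1),(-c['R'].T@c['t']).round())
_,_=snap('top','t3')
E
```

```text
4.4 [576.1 -55.9 122.4] 10.4255821484512 [-0.3 -0.4 -0.7] [577.  16. 269.]
```

View pics/w3.png

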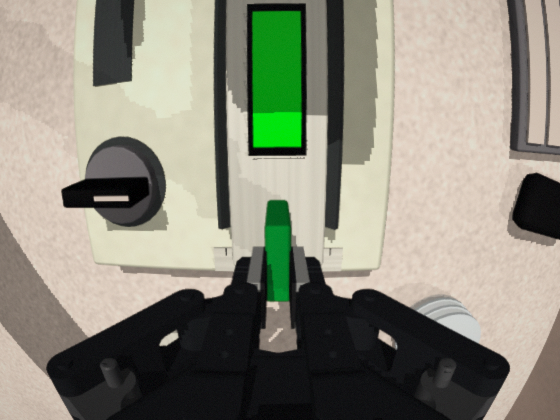

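The view shows the plate (columns 228-327) centred between the carriage's outer edges (217-340), so I can lower it into the channel. The knob is at (122,185) with its bar along x.

>>> move_arm(targets=[0.5,0,-8,0,0,0,0,0.5,0,-14,0,0,0,0,0.5,0,-19,0,0,0,0,0.5,0,-22,0,0,0,0,0.5,0,-24,0,0,0,0,0.5,0,-24,0,0,0,0])

```text
t: 5.05
tool_pos: [576.3, -54.5, 98.1]
eef_rot: [0.714, 0.7, -0.0, 0.0]
ft_force: [-2.8, 0.0, 3.9]
width: 10.3
grip_force: 51.4
```

>>> move_arm(targets=[0,6,0,0,0,0,0,0.2,12,0,0,0,0,0,0.4,20,0,0,0,0,0,0.5,25,0,0,0,0,0,0.5,25,0,0,0,0,0])

```text
t: 5.55
tool_pos: [577.3, -28.3, 98.0]
eef_rot: [0.714, 0.701, 0.001, -0.0]
ft_force: [1.0, 2.6, 5.6]
width: 10.0
grip_force: 51.6
```

>>> move_arm(targets=[0,0,0,0,0,0,15,0,0,0,0,0,0,30,0,0,0,0,0,0,35,0,0,20,0,0,0,35,0,0,48,0,0,0,35,0,-25,50,0,0,0,35,-0.5,-50,50,0,0,0,10,-0.5,-50,50,0,0,0,0])

```text
t: 6.35
tool_pos: [576.5, -81.9, 147.6]
eef_rot: [0.715, 0.699, -0.0, 0.0]
ft_force: [0.2, 0.6, -0.2]
width: 6.8
grip_force: 0.0
```

```bash
python3 - <<'E'
from h import *
c,im=snap('wrist','w4')
s=manip.state();print(s['t'],s['tool_pos'].round(1),s['width'],s['ft_force'].round(1))
for b in blobs(im,(50,80,20),(75,255,255),None,100)[:3]:print(b[:3],plane(c,*b[0],65).round(1))
E
```

```text
6.4 [576.4 -80.7 147.4] 0.7080248070957057 [-0.2  0.1  0.2]
([275.8, 31.6], 2590, [256, 0, 41, 64]) [577.6  48.1  65. ]
([276.7, 138.8], 1446, [266, 104, 23, 70]) [576.6 -28.9  65. ]
```

View pics/w4.png

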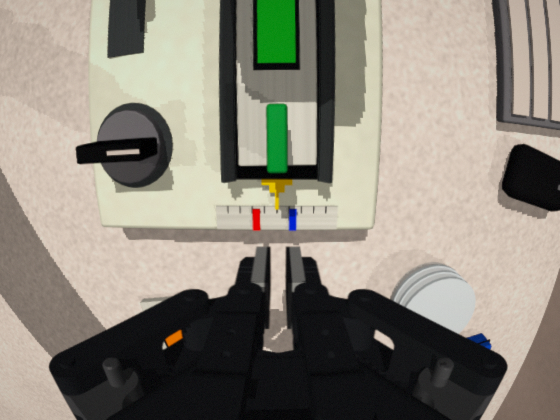

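The carrier lies flat and straight in the channel (plate columns 237-318, fin at (277,139)). The fingers are closed behind it. Next I'll go down and push.

>>> move_arm(targets=[0,0,-30,0,0,0,0,0,0,-57,0,0,0,0,0.3,15,-57,0,0,0,0,0.6,30,-57,0,0,0,0,0.9,45,-57,0,0,0,0,1.2,60,-57,0,0,0,0,1.4,72,-57,0,0,0,0,1.5,76,-57,0,0,0,0], grip_force=30)

```text
t: 7.2
tool_pos: [578.3, -1.9, 91.5]
eef_rot: [0.713, 0.701, 0.0, 0.001]
ft_force: [0.3, -2.1, 1.6]
width: -0.1
grip_force: 0.9
```

>>> move_arm(targets=[0,2,0,0,0,0,0,0,4,0,0,0,0,0,0,6,0,0,0,0,0,0,6,0,0,0,0,0])

```text
t: 7.6
tool_pos: [578.0, 2.3, 90.6]
eef_rot: [0.714, 0.7, 0.0, -0.0]
ft_force: [0.2, 0.4, 1.1]
width: -0.2
grip_force: 0.2
```

>>> move_arm(targets=[0,1,0,0,0,0,0,0,2,0,0,0,0,0,0,3,0,0,0,0,0,0,3,0,0,0,0,0])

```text
t: 8.0
tool_pos: [577.9, 4.0, 90.7]
eef_rot: [0.714, 0.7, -0.001, 0.001]
ft_force: [-2.0, -8.3, 1.6]
width: -0.1
grip_force: 4.4
```

>>> move_arm(targets=[0,1,0,0,0,0,0,0,2,0,0,0,0,0,0,2,0,0,0,0,0])

```text
t: 8.3
tool_pos: [578.0, 4.1, 91.1]
eef_rot: [0.715, 0.699, -0.002, 0.002]
ft_force: [-2.9, -18.1, 4.7]
width: 0.3
grip_force: 9.0
```

>>> move_arm(targets=[0,-8,0,0,0,0,0,0,-25,15,0,0,0,0,-10,-30,50,0,0,0,0,-45,-33,60,0,0,0,30,-90,-35,60,0,0,0,60,-120,-36,60,0,0,0,60,-120,-36,60,0,0,0,60])

```text
t: 9.0
tool_pos: [454.5, -28.0, 151.0]
eef_rot: [0.714, 0.7, -0.0, -0.001]
ft_force: [-0.7, -0.4, -0.4]
width: 58.2
grip_force: 0.0
```

```bash
python3 - <<'E'
from h import *
c,im=snap('wrist','w5')
s=manip.state();print(s['t'],s['tool_pos'].round(1),s['width'],s['q'].round(2))
for b in blobs(im,(50,80,20),(75,255,255),None,100)[:3]:print(b[:3],plane(c,*b[0],100).round(1))
S=snap('side','s5');T=snap('top','t5')
for b in blobs(T[1],(50,80,40),(75,255,255),(60,150,320,290),4)[:3]:print('top',b[:3],plane(T[0],*b[0],111).round(1))
for b in blobs(S[1],(50,80,40),(75,255,255),(130,120,400,420),4)[:4]:print('side',b[:3],plane(S[0],*b[0],90).round(1))
E
```

```text
9.05 [456.7 -28.3 151.2] 59.938739882099576 [-0.25  0.14 -0.33  1.1   0.    1.34]
([456.0, 131.4], 2517, [433, 103, 46, 62]) [575.  35. 100.]
([440.9, 32.7], 2067, [424, 0, 34, 68]) [563.4 101.2 100. ]
top ([194.0, 205.9], 137, [187, 201, 18, 11]) [577.  101.4 111. ]
top ([221.8, 205.4], 83, [214, 203, 16, 6]) [577.7  30.9 111. ]
side ([262.4, 258.4], 165, [257, 248, 11, 24]) [580.2  30.3  90. ]
```

View pics/w5.png

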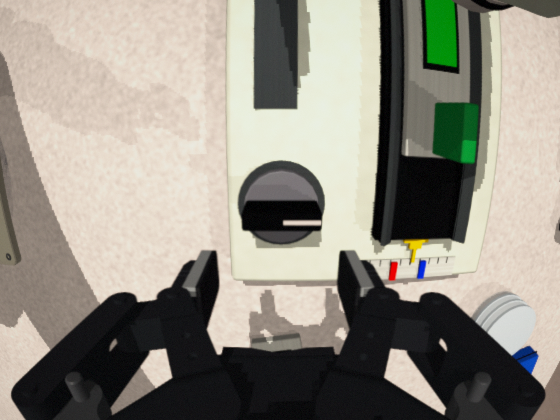

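The view shows the knob disc at (281,202), with its bar lying along the image's horizontal (white line at (302,222)). The fin is at (456,131) and the plate end at about (425,157). The pointer tip (413,262) is right of the red mark (393,270).

```bash
python3 - <<'E'
from h import *
c=cal('wrist')
im=cv2.imread('pics/w5.png')[...,::-1].copy();g=cv2.cvtColor(im,cv2.COLOR_RGB2GRAY).astype(int)
print('col425',g[145:170,425].tolist(),'col420 mouth',g[228:250,400].tolist())
a=plane(c,425,157,65);b=plane(c,400,239.5,55);print('plate end',a.round(1),'mouth',b.round(1),(a-b)[1])
print('disc',plane(c,281,202,53).round(1),plane(c,281,202,45).round(1))
h=cv2.cvtColor(im,cv2.COLOR_RGB2HSV)
m=cv2.inRange(im[190:245,230:335],(0,0,0),(30,30,30));n,l,s,ce=cv2.connectedComponentsWithStats(m);i=1+np.argmax(s[1:,4]);print(s[i],ce[i]+[230,190])
m=cv2.inRange(im[205:240,235:330],(120,120,120),(255,255,255));ys,xs=np.where(m>0);print('white',xs.mean()+235,ys.mean()+205,xs.min()+235,xs.max()+235,plane(c,xs.mean()+235,ys.mean()+205,87).round(1));
x=np.unique(xs);print([ys[xs==k].mean().round(1)+205 for k in x[::5]],[len(ys[xs==k]) for k in x[::5]])
for u,v in((243,229),(321,229),(247,203),(318,203)):print(plane(c,u,v,87).round(1))
E
```

```text
col425 [113, 110, 112, 114, 118, 125, 134, 133, 133, 134, 131, 110, 51, 12, 8, 6, 3, 3, 8, 5, 10, 7, 7, 9, 7] col420 mouth [8, 8, 9, 9, 8, 11, 10, 11, 9, 4, 14, 53, 115, 141, 149, 166, 188, 199, 222, 230, 232, 232]
plate end [573.2  11.3  65. ] mouth [561.8 -60.8  55. ] 72.09294918848892
disc [461.  -26.3  53. ] [461.  -28.6  45. ]
[  12   11   80   31 2006] [278.50947159 214.70837488]
white 288.05 226.51666666666665 235 329 [465.4 -34.4  87. ]
[np.float64(222.0), np.float64(227.5), np.float64(235.0), np.float64(235.5), np.float64(238.0), np.float64(222.5), np.float64(222.5), np.float64(222.5), np.float64(222.5), np.float64(225.8), np.float64(230.6), np.float64(231.2), np.float64(231.2), np.float64(222.5), np.float64(222.0)] [35, 24, 9, 8, 3, 4, 4, 4, 4, 5, 9, 12, 12, 34, 35]
[434.  -35.7  87. ]
[488.5 -36.8  87. ]
[437.7 -16.9  87. ]
[486.  -17.8  87. ]
```

```bash
python3 - <<'E'
from h import *
c,im=snap('wrist','w6');s=manip.state();print(s['t'],s['tool_pos'].round(1))
g=cv2.cvtColor(im,cv2.COLOR_RGB2GRAY)
m=cv2.inRange(im[190:245,230:335],(0,0,0),(30,30,30));n,l,st,ce=cv2.connectedComponentsWithStats(m);i=1+np.argmax(st[1:,4]);print(st[i]+[230,190,0,0,0])
m=cv2.inRange(im[215:230,270:325],(120,120,120),(255,255,255));n,l,st,ce=cv2.connectedComponentsWithStats(m);
for i in range(1,n):print('w',st[i]+[270,215,0,0,0],ce[i]+[270,215],plane(c,*(ce[i]+[270,215]),87).round(1))
print(g[185:245:2,262].tolist(),g[222,230:335:3].tolist())
x0=[plane(c,u,224,87).round(1) for u in(240,243,321)];print(x0)
for nm,lo,hi in(('yel',(20,110,80),(34,255,255)),('red',(0,150,80),(8,255,255)),('blue',(105,120,60),(130,255,255))):
    for b in blobs(im,lo,hi,(370,220,450,285),10)[:2]:print(nm,b[0],b[2],plane(c,*b[0],43).round(1))
E
```

```text
9.2 [458.9 -28.6 150.8]
[ 236  200   80   31 2025]
w [315 215  10  15 137] [319.91240876 222.25547445] [487.6 -31.7  87. ]
w [277 220  38   5 160] [294.9   221.625] [470.2 -30.9  87. ]
[112, 111, 111, 111, 110, 110, 112, 83, 6, 5, 1, 4, 4, 4, 5, 7, 3, 0, 7, 6, 3, 7, 15, 69, 70, 68, 72, 56, 80, 145] [230, 228, 18, 10, 10, 2, 5, 3, 9, 8, 4, 4, 7, 4, 7, 26, 217, 218, 219, 219, 218, 219, 218, 219, 218, 217, 217, 219, 165, 232, 233, 233, 232, 233, 233]
[array([432.1, -31.9,  87. ]), array([434.2, -32. ,  87. ]), array([488.4, -33. ,  87. ])]
yel [409.7, 245.5] [398, 238, 26, 24] [577.3 -72.3  43. ]
red [388.0, 270.2] [383, 261, 10, 19] [558.7 -96.3  43. ]
blue [416.8, 268.5] [413, 260, 9, 18] [588.4 -96.7  43. ]
```

>>> move_arm(targets=[-1,-2,0,0,0,8.5,50,-1,-2,0,0,0,17,45,-1,-2,0,0,0,25.5,45,-1,-2,0,0,0,34,45,-1,-2,0,0,0,42.5,45,-1,-2,0,0,0,51,45,-1,-2,0,0,0,59.5,45,-1,-2,0,0,0,68,45])

```text
t: 10.0
tool_pos: [458.0, -30.5, 150.2]
eef_rot: [0.197, 0.98, 0.0, -0.0]
ft_force: [-1.0, -0.3, 0.0]
width: 44.9
grip_force: 0.0
```

>>> move_arm(targets=[0,0,-15,0,0,8.5,45,0,0,-30,0,0,17,45,0,0,-45,0,0,22,45,0,0,-60,0,0,22,45,0,0,-72,0,0,22,45,0,0,-74,0,0,22,45,0,0,-74,0,0,22,45])

```text
t: 10.7
tool_pos: [457.4, -30.5, 76.3]
eef_rot: [0.01, 1.0, 0.0, -0.001]
ft_force: [-0.2, 0.6, 1.5]
width: 44.9
grip_force: 0.0
```

>>> move_arm(targets=[0,0,0,0,0,0,25,0,0,0,0,0,0,12,0,0,0,0,0,0,5,0,0,0,0,0,0,5], grip_force=40)

```text
t: 11.1
tool_pos: [457.5, -30.3, 77.3]
eef_rot: [0.01, 1.0, 0.0, 0.001]
ft_force: [0.0, 3.0, 5.7]
width: 12.3
grip_force: 40.6
```

>>> move_arm(targets=[0,0,0,0,0,-8,5,0,0,0,0,0,-16,5,0,0,0,0,0,-24,5,0,0,0,0,0,-32,5,0,0,0,0,0,-40,5,0,0,0,0,0,-48,5,0,0,0,0,0,-56,5,0,0,0,0,0,-64,5])

```text
t: 11.9
tool_pos: [457.1, -30.9, 77.3]
eef_rot: [0.541, 0.841, -0.0, 0.001]
ft_force: [-2.1, 0.1, 8.3]
width: 12.3
grip_force: 40.8
```

```bash
cat > mk.py <<'E'
from h import *
import sys
S=snap('side','s'+sys.argv[1]);T=snap('top','t'+sys.argv[1]);W=snap('wrist','w'+sys.argv[1])
for n,(c,im),roi in(('side',S,(260,215,320,255)),('top',T,(250,195,285,235))):
  for nm,lo,hi in(('yel',(20,110,80),(34,255,255)),('red',(0,110,60),(8,255,255)),('blue',(105,90,60),(130,255,255))):
    for b in blobs(im,lo,hi,roi,4)[:2]:print(n,nm,b[:3],plane(c,*b[0],45).round(1))
E
python3 mk.py 7
```

```text
side yel ([287.0, 239.5], 20, [284, 236, 6, 7]) [565.5 -72.6  45. ]
side red ([293.1, 233.9], 14, [291, 231, 5, 6]) [558.9 -95.4  45. ]
side blue ([283.2, 229.6], 11, [282, 228, 4, 5]) [588. -97.  45.]
top yel ([260.7, 213.1], 34, [259, 209, 6, 9]) [565.5 -65.4  45. ]
top red ([272.5, 215.5], 12, [270, 215, 6, 2]) [558.7 -97.   45. ]
top blue ([272.5, 204.3], 6, [271, 204, 4, 2]) [589.1 -97.2  45. ]
```

>>> move_arm(targets=[0,0,0,0,0,-8,5,0,0,0,0,0,-16,5,0,0,0,0,0,-24,5,0,0,0,0,0,-31,5,0,0,0,0,0,-35,5,0,0,0,0,0,-35,5])

```text
t: 12.65
tool_pos: [456.7, -31.0, 77.3]
eef_rot: [0.768, 0.641, -0.0, 0.0]
ft_force: [-4.3, -1.3, 9.5]
width: 12.1
grip_force: 41.0
```

```bash
python3 mk.py 8
```

```text
side yel ([289.3, 240.3], 18, [286, 237, 7, 6]) [559.2 -72.9  45. ]
side red ([293.4, 233.3], 11, [292, 231, 4, 6]) [559.  -97.5  45. ]
side blue ([283.2, 229.8], 10, [282, 228, 4, 5]) [587.7 -96.4  45. ]
top yel ([260.8, 215.2], 35, [259, 211, 6, 9]) [559.8 -65.6  45. ]
top red ([272.0, 215.4], 12, [269, 215, 7, 2]) [559.  -95.7  45. ]
top blue ([272.4, 204.2], 5, [271, 204, 4, 2]) [589.4 -96.9  45. ]
```

>>> move_arm(targets=[0,0,0,0,0,0,25,0,0,0,0,0,0,45,0,0,15,0,0,0,45,0,0,55,0,0,0,45,20,-40,90,0,0,4,45,50,-75,110,0,0,9,45,80,-100,110,0,0,9,45,80,-100,110,0,0,9,45])

```text
t: 13.6
tool_pos: [540.5, -134.3, 186.5]
eef_rot: [0.715, 0.699, 0.0, 0.001]
ft_force: [0.1, 0.4, 0.5]
width: 45.0
grip_force: 0.0
```

>>> move_arm(targets=[0,0,0,0,0,0,45,0,0,0,0,0,0,45])

```text
t: 13.8
tool_pos: [536.3, -130.0, 186.2]
eef_rot: [0.714, 0.7, -0.0, -0.001]
ft_force: [-0.4, -0.3, 0.0]
width: 44.9
grip_force: 0.0
```

```bash
python3 - <<'E'
from h import *
c,im=snap('wrist','w9');s=manip.state();print(s['t'],s['tool_pos'].round(1),s['q'].round(2))
for nm,lo,hi in(('yel',(20,110,80),(34,255,255)),('red',(0,150,80),(8,255,255)),('blue',(105,120,60),(130,255,255)),('green',(50,80,20),(75,255,255))):
    for b in blobs(im,lo,hi,(150,0,450,285),20)[:2]:print(nm,b[0],b[2],plane(c,*b[0],44).round(1))
m=cv2.inRange(cv2.cvtColor(im,cv2.COLOR_RGB2HSV),(20,110,80),(34,255,255));ys,xs=np.where(m>0);k=ys<250
for r in np.unique(ys[k])[-6:]:print(r,xs[k&(ys==r)].mean(),plane(c,xs[k&(ys==r)].mean(),r,46).round(1))
E
```

```text
13.85 [ 536.2 -129.8  186.4] [-0.39  0.28 -0.06  1.24  0.    1.2 ]
yel [302.1, 122.3] [288, 114, 29, 30] [558.4 -67.4  44. ]
red [302.0, 153.5] [299, 144, 7, 20] [558.1 -95.4  44. ]
blue [334.8, 154.1] [332, 145, 7, 20] [587.9 -96.1  44. ]
green [308.1, 10.5] [299, 0, 21, 24] [565.7  35.5  44. ]
138 301.5 [557.6 -81.3  46. ]
139 301.5 [557.6 -82.2  46. ]
140 301.5 [557.6 -83.1  46. ]
141 301.5 [557.6 -84.   46. ]
142 301.5 [557.6 -84.9  46. ]
143 302.0 [558.  -85.7  46. ]
```

View pics/w9.png

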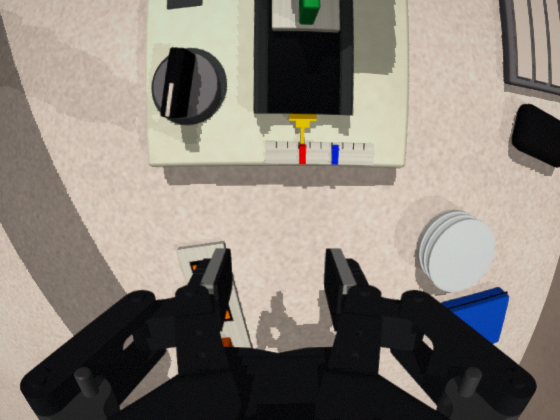

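The view shows the pointer tip (302,143) squarely on the red mark (302,153), blue being at (335,154), and the plate still in the carriage. Moving to the shield tab.

>>> move_arm(targets=[-20,25,35,0,0,0,45,-45,60,60,0,0,0,45,-65,100,75,0,0,0,45,-81,145,75,0,0,0,45,-81,190,75,0,0,0,45,-81,235,75,0,0,0,45,-81,275,75,0,0,0,45,-81,275,75,0,0,0,45])

```text
t: 14.65
tool_pos: [454.4, 148.7, 261.9]
eef_rot: [0.712, 0.702, 0.001, -0.0]
ft_force: [-0.8, -0.9, 0.5]
width: 45.3
grip_force: 0.0
```

>>> move_arm(targets=[0,0,0,0,0,0,45,0,0,0,0,0,0,45])

```text
t: 14.85
tool_pos: [455.5, 144.0, 261.8]
eef_rot: [0.714, 0.7, -0.0, 0.0]
ft_force: [0.3, -0.7, -0.7]
width: 45.2
grip_force: 0.0
```

```bash
python3 - <<'E'
from h import *
c,im=snap('wrist','w10');s=manip.state();print(s['t'],s['tool_pos'].round(1),proj(c,(456,206,190)))
E
```

```text
14.9 [455.7 143.7 261.8] (np.float64(277.21791965782427), np.float64(126.9090473347114))
```

View pics/w10.png

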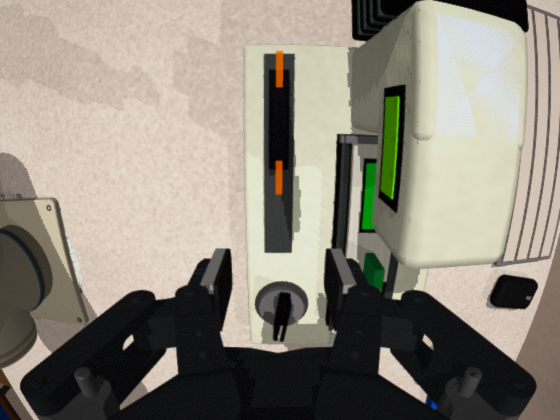

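The view shows the black tab from row 87 to 162 at column 279.5, so it is centred near world (457,207). Approaching to pinch it.

>>> move_arm(targets=[1,35,-20,0,0,0,45,1,62,-40,0,0,0,45,1,62,-60,0,0,0,45,1,62,-78,0,0,0,45,1,62,-83,0,0,0,45,1,62,-83,0,0,0,20,1,62,-83,0,0,0,4,1,62,-83,0,0,0,4], grip_force=30)

```text
t: 15.7
tool_pos: [457.5, 206.0, 179.8]
eef_rot: [0.714, 0.7, 0.001, 0.0]
ft_force: [-0.2, -1.2, 2.3]
width: 10.9
grip_force: 31.2
```

>>> move_arm(targets=[0,0,0,0,0,0,4,0,0,0,0,0,0,4])

```text
t: 15.9
tool_pos: [457.5, 206.3, 179.8]
eef_rot: [0.714, 0.7, 0.001, 0.001]
ft_force: [-1.3, -1.6, 6.2]
width: 10.7
grip_force: 31.6
```

>>> move_arm(targets=[-0.2,-10,0,0,0,0,4,-0.5,-25,0,0,0,0,4,-0.8,-40,0,0,0,0,4,-1.1,-55,0,0,0,0,4,-1.3,-68,0,0,0,0,4,-1.5,-78,0,0,0,0,4,-1.5,-78,0,0,0,0,4])

```text
t: 16.6
tool_pos: [455.6, 127.6, 179.7]
eef_rot: [0.714, 0.7, 0.0, 0.001]
ft_force: [-2.0, -1.9, 6.7]
width: 10.9
grip_force: 31.7
```

>>> move_arm(targets=[0,-4,0,0,0,0,4,-0.1,-8,0,0,0,0,4,-0.2,-12,0,0,0,0,4,-0.3,-15,0,0,0,0,4,-0.3,-15,0,0,0,0,4])

```text
t: 17.1
tool_pos: [455.2, 113.4, 179.7]
eef_rot: [0.714, 0.7, 0.001, 0.0]
ft_force: [-2.5, -0.1, 7.8]
width: 10.9
grip_force: 31.8
```

>>> move_arm(targets=[0,-3,0,0,0,0,4,-0.1,-6,0,0,0,0,4,-0.2,-8,0,0,0,0,4,-0.2,-8,0,0,0,0,4])

```text
t: 17.5
tool_pos: [455.1, 105.6, 179.7]
eef_rot: [0.714, 0.7, 0.001, 0.0]
ft_force: [-3.5, 0.3, 8.1]
width: 10.9
grip_force: 31.8
```

>>> move_arm(targets=[0,-3,0,0,0,0,4,0,-6,0,0,0,0,4,0,-6,0,0,0,0,4])

```text
t: 17.8
tool_pos: [455.0, 102.8, 179.7]
eef_rot: [0.713, 0.701, 0.003, -0.002]
ft_force: [-2.3, 21.1, 7.1]
width: 10.8
grip_force: 31.6
```

>>> move_arm(targets=[0,3,0,0,0,0,4,0,3,0,0,0,0,25,0,3,0,0,0,0,45,0,3,20,0,0,0,45,0,0,60,0,0,0,45,0,-25,90,0,0,0,45,0,-60,90,0,0,0,45,0,-60,90,0,0,0,45])

```text
t: 18.6
tool_pos: [455.6, 36.7, 269.5]
eef_rot: [0.715, 0.699, 0.0, 0.001]
ft_force: [0.7, 1.1, 0.4]
width: 45.1
grip_force: 0.0
```

```bash
python3 mk.py 11; python3 - <<'E'
from h import *
c,im=snap('wrist','w12');s=manip.state();print(s['t'],s['tool_pos'].round(1),s['ft_force'].round(1))
for b in blobs(im,(8,150,80),(20,255,255),(200,0,350,300),20)[:3]:print('amber',b[:3])
for nm,lo,hi in(('orange',(5,150,100),(18,255,255)),):
  for f in('top0','t11'):
    for b in blobs(cv2.imread(f'pics/{f}.png')[...,::-1].copy(),lo,hi,(300,150,430,290),10)[:3]:print(f,b[:3])
a=cv2.imread('pics/w12.png');b=cv2.imread('pics/t11.png')[150:290,60:440]
cv2.imwrite('pics/fin.png',np.hstack([cv2.resize(a,(400,300)),cv2.resize(b,(400,300))]))
E
```

```text
side yel ([289.3, 240.3], 18, [286, 237, 7, 6]) [559.2 -72.9  45. ]
side red ([293.5, 233.2], 12, [292, 231, 4, 6]) [558.9 -97.9  45. ]
side blue ([283.1, 229.6], 13, [281, 227, 5, 6]) [588.2 -96.9  45. ]
top yel ([260.7, 215.5], 31, [259, 212, 6, 8]) [559.  -65.4  45. ]
top red ([272.0, 215.4], 12, [269, 215, 7, 2]) [559.  -95.7  45. ]
top blue ([272.2, 204.3], 6, [271, 204, 4, 2]) [589.1 -96.4  45. ]
18.8 [454.9  39.7 268.4] [-0.2 -0.2  0.2]
amber ([276.3, 68.0], 269, [273, 50, 8, 36])
amber ([276.1, 171.4], 201, [273, 157, 7, 32])
top0 ([331.9, 253.6], 254, [318, 247, 29, 14])
top0 ([365.6, 248.0], 44, [358, 246, 16, 5])
t11 ([332.6, 253.5], 241, [318, 248, 29, 12])
t11 ([362.3, 248.8], 19, [359, 248, 9, 3])
```

View pics/fin.png

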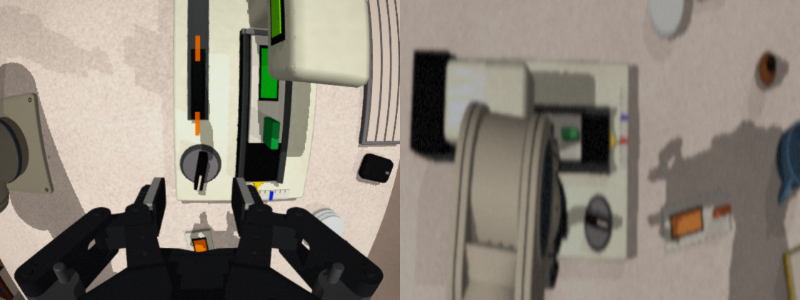

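The final view shows the shield run to the knob end of its track, the carrier deep in the channel, and the pointer on red. The orange carrier, bottle and dishes are where they were. Handing in.

```bash
python3 -c "
from bench import manip
print(manip.job_done())"
```

```text
the job is handed in; nothing more can be done
None
```

I handed the job in at about 19 s; no verdict came back, but by my measurements the green carrier is home against the stop, the pointer tip is within 1 mm of the red mark's centre, and the shield is shut against its stop, with the orange carrier, bottle and dishes left where they were.

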